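Glue-up jig: seat the stand's base plate, shim it with the spacer, hold it pressed

TASK

Seat the plywood base plate (the one with the square wooden post) flat in the pocket of the wooden gluing jig, its long edge against the jig's plain fence, then stand the wooden spacer from its rack fully down in the gap on the opposite side, in the half where the gap is wide enough (do not force it into the narrow half), and let go of it. Last, press the plate down until its top is flush with the jig's rim and finish while still holding it pressed there: it is on a sprung bed and rises if let go. Leave the cardboard tube, the glue stick and the pencil case alone.

Things in the scene. Friction and masses are not known exactly. Their poses are not given: they have to be found in the camera images.
- plate: Plywood base plate 90 (x) x 110 (y) x 10 mm with a square post 24 x 24 mm, 50 mm high, upright on its centre (post top 60 mm above the plate's underside, post sides parallel to the plate's edges). About 0.12 kg. Starts flat on the table, post up. Origin: centre of its underside; z up along the post. Half-turned it is the same.
- jig: Wooden gluing jig, fixed on the table, baseboard 12 mm thick, all walls and blocks 28 mm high (the rim). Origin: at table height below the plate's centre when the plate is flush with the plain fence; z up. Fence face at x = +45 mm, along y. Cheeks at y = -57 and +57 mm (plate has 2 mm play each side), 18 mm thick. At -x two blocks form a stepped wall.
- fence (a point): Middle of the plain fence's face at rim height: jig x = 45, y = 0, z = 28 mm. Axes parallel to the jig's. The fence is 20 mm thick and 150 mm long. The plate's long edge, parallel to its y, goes against it.
- gap (a point): Middle of the gap opposite the fence, on its floor (baseboard top): jig x = -52, y = 0, z = 12 mm. With the plate flush with the fence the gap, from plate edge (jig x = -45 mm) to stepped wall, is 14 mm wide along one half and 6 mm along the other. While the gap is empty the plate can be lowered in anywhere from jig x = -6 to 0 mm.
- bed (a joint): Travel in m of the cork sprung bed (80 x 100 mm) in the pocket. 0 = up: the plate rests with underside 22 mm, top 32 mm above the table. 0.004 = on its stop: underside 18, top 28 mm, flush with the rim. The spring gives 3.5 N at 0 and 8.5 N at the stop; it lifts the plate again when let go.
- block_thin: Shallower block of the stepped wall, 16 (x) x 57 (y) x 16 mm high, on the baseboard; beside it the gap is WIDE (14 mm). Axes as the jig's. Origin: middle of its back edge, at baseboard top: jig x = -75, y = +28.5 or -28.5 mm (varies). Its face to the plate is at its x = +16 mm; the spacer's centre belongs at about its x = +23 mm, y = 0.
- block_thick: Deeper block on the other half, 24 (x) x 57 (y) x 16 mm high; beside it the gap is too narrow (6 mm). Axes as the jig's. Origin: middle of its back edge, at baseboard top: jig x = -75 mm, y = the other of +-28.5 mm. Its face to the plate is at its x = +24 mm.
- rack: Fixed wooden rack, 70 (x) x 90 (y) x 34 mm high, with one upright slot (24 mm deep, 14.5 x 38.5 mm) at its centre in which the spacer stands. Origin: centre of its underside, z up.
- spacer: Flat wooden spacer, 12 mm thick (x), 36 mm long (y), 70 mm tall, bottom edge rounded across the thickness (radius 6 mm). About 0.03 kg. Origin: centre of its bottom; z up. Starts upright in the rack, bottom 10 mm above the table, upper 46 mm proud of the rack; axes as the rack's. Fully down in the jig: bottom 12 mm above the table, upper 54 mm proud of the rim.
- tube: Bystander: upright cardboard tube, 44 mm across, 70 mm tall. Origin: centre of its underside.
- glue_stick: Bystander: upright white glue stick, 28 mm across, 80 mm tall. Origin: centre of its underside.
- pencil_case: Bystander: pinkish pencil case 70 x 170 x 50 mm. Origin: centre of its underside.

How it is judged:
By the outcome, as a careful person would: the job done as asked, in the order asked, and still so for the second after the job is handed in, while the arm keeps its last pose, push and grip.
It also fails if it takes over 67 s, if anything falls off the work surface, if the arm or the gripper's body presses on something with over 40 N, if the wrist force passes 120 N, or if a joint passes its speed limit or range.

ROBOT

A 6-joint arm with a two-finger parallel gripper is mounted at the origin on the work surface. World frame = base frame: x ahead of the robot, y to its left, z up, the work surface at z = 0. Lengths are in mm, angles in rad, forces in N, time in s.
With the tool pointing down it reaches from about 350 to 975 mm from the base axis. Payload 17.4 kg.
Tool frame: the origin (TCP) lies between the finger pads; the fingertips stand 14 mm ahead of it and the grasp point (between the pads) lies 5 mm behind it; z points along the fingers, y is the line along which they close (so a half turn about z gives the same grasp; the last joint's range is limited). The gripper opens to 85 mm and grips with 20 to 120 N. Pads are 22 mm wide; open, the fingers measure 114 mm over their backs; the gripper's body (76 mm by 85 mm) begins 54 mm behind the grasp point. The pads swing forward as they close: fully open they stand 13 mm farther back than shut.
Start: joints at [-1.222, 0.116, 1.442, -0, 1.584, -0.038], TCP at [254.619, -625.141, 245.303] pointing down, gripper open.
Joint ranges: [-2.83, 2.83], [-0.83, 2.19], [0.07, 2.5], [-1.14, 4.28], [0.01, 3], [-2.97, 2.97]. Speed limits (rad/s): [1.89, 1.89, 2.22, 3.14, 3.14, 3.14].

INTERFACE

Orientations are given as a 3x3 rotation matrix whose columns are the frame's x, y, z axes.
In Python, from workcell import * gives the robot as it stands.
- The arm moves only by the shell command python3 -m pendant 'ROWS' [OPENING] [FORCE]. ROWS is JSON, a list of rows, each an object of numbers: "tx", "ty", "tz": the shift along the tool's x, y, z in units of 60 mm (1.0 is 60 mm); "yaw": the turn about the tool's z in units of 5 degrees (1.0 is 5 degrees). A call has 1 to 8 rows; each row is the pose to reach, as a shift and turn from the pose commanded when the call began, along the tool's axes at that moment; what a row does not reach only later rows make up. A row lasts 1/8 s, in which the tool goes at most 62.5 mm and 10.7 degrees, less where a joint would pass 70% of its speed; a pose out of reach is approached as far as the arm can. A call with a gripper value outside its range is refused whole. OPENING is the finger opening in mm, from 0 to 85.4, set as the call begins (- or left out, the last holds). The fingers move at their own pace and stop on an object; FORCE is the grip in N (left out, the last holds). Time passes only in rows, so rows that repeat a pose let the fingers close. It gives the time, the measured TCP pose, the force, the opening and the grip force at its end, in the units of the state.
- sense(): the state, without advancing time (a new reading comes with each control period).
- snapshot(name): name is "scene" or "top" or "wrist"; returns a dict with "img" (400x640x3 uint8, red, green, blue), "fovy" (degrees; the focal length in pixels is half the picture's height over the tangent of half this angle, whatever the lens; pixels are square), "cx", "cy" (the principal point, pixels), "camera_from_world" (4x4, takes a point from world to camera coordinates); the wrist camera has in their place "tool_from_camera" (4x4, takes a point from camera to tool coordinates, whose origin is the TCP and whose axes are the flange's). Camera axes: x right, y down, z forward; pixel columns grow to the right and rows downward; lengths in mm; the calibration is good to about 2 mm. A picture is of the moment at which its call begins: read the wrist's pose just before it. There is no depth.
- finish_job(): hands the job in; it is judged then, once.
The state is a dict: "time_s": time; "qpos": joint angles; "joint_velocities": joint speeds; "joint_efforts": joint torques, N m; "tool_pos": TCP position; "tcp_rot": TCP orientation; "force": force on the tool from outside, world axes, zero at the start; "torque": the same for the moment, N m; "gripper_width": opening from 0.0 (shut) to 1.0 (fully open); "finger_force": force on a finger pad.
Only numpy, scipy, OpenCV 4.12 (cv2) and the standard library are available. Lean on these libraries where they do the work, as an engineer would, in place of code of your own. Each camera call takes 0.05 s, during which the arm holds its last target. There are 200 camera calls.

## Working session

There is one attempt and no reset: what is moved stays moved. The work goes in short steps, Python scripts to look and compute and a shell command to move; the robot and the scene stay as the last step left them, time stands still between calls to the robot, and variables do not carry over. Pictures are saved under pics/ and viewed, at most 10 in all, crops included, and the job is handed in when it is done.

```bash
mkdir -p pics; ls; python3 - <<'E'
from workcell import *
import cv2,numpy as np
s=sense();print(s)
for n in("top","scene"):
    d=snapshot(n);cv2.imwrite(f"pics/{n}0.png",d["img"][:,:,::-1]);print(n,d["fovy"],d["cx"],d["cy"],np.round(d["camera_from_world"],4).tolist())
d=snapshot("wrist");print(d["fovy"],d["cx"],d["cy"],np.round(d["tool_from_camera"],4).tolist())
E
```

```text
pics
{'time_s': 0.0, 'qpos': array([-1.22177848e+00,  1.16528766e-01,  1.44228482e+00,  9.88231031e-06,
        1.58399012e+00, -3.78034399e-02]), 'joint_velocities': array([ 0.00066946,  0.00061285,  0.00168005,  0.001297  , -0.0014369 ,
        0.00054733]), 'joint_efforts': array([ 2.14453961e-03, -7.31971765e+01, -6.32493210e+01,  1.40499715e-04,
        6.08891613e-03, -1.52184995e-06]), 'tool_pos': array([ 254.57398027, -624.9659247 ,  244.5211701 ]), 'tcp_rot': array([[ 9.26112858e-01,  3.77246352e-01, -4.04865140e-04],
       [ 3.77246565e-01, -9.26112156e-01,  1.14141922e-03],
       [ 5.56457095e-05, -1.20981700e-03, -9.99999267e-01]]), 'force': array([0.10795116, 0.55414576, 0.13581621]), 'torque': array([-0.01933917, -0.02019573, -0.00902356]), 'finger_force': 0.0, 'gripper_width': 0.9973180074411486}
top 49.42113276289498 317.18683193994275 195.02597400312663 [[-0.0034, -0.9997, -0.0233, 21.1233], [-0.9955, 0.0056, -0.0948, 581.5717], [0.0949, 0.0229, -0.9952, 836.2516], [0.0, 0.0, 0.0, 1.0]]
scene 47.314643305714654 320.11536210407377 203.89555231630666 [[0.4692, 0.8831, 0.0092, -282.4457], [0.6225, -0.3234, -0.7127, -304.8204], [-0.6263, 0.3401, -0.7015, 1321.5905], [0.0, 0.0, 0.0, 1.0]]
71.51444996546702 320.01089953849737 201.2465268184653 [[-0.0007, -0.9531, -0.3026, 77.257], [1.0, -0.0008, 0.0001, 0.8737], [-0.0003, -0.3026, 0.9531, -127.6124], [0.0, 0.0, 0.0, 1.0]]
```

View pics/top0.png

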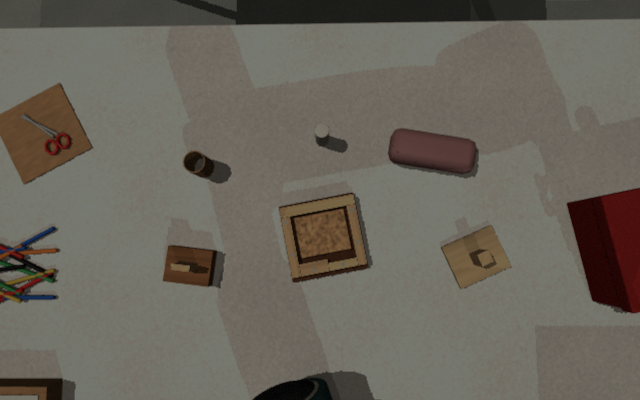

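View pics/scene0.png

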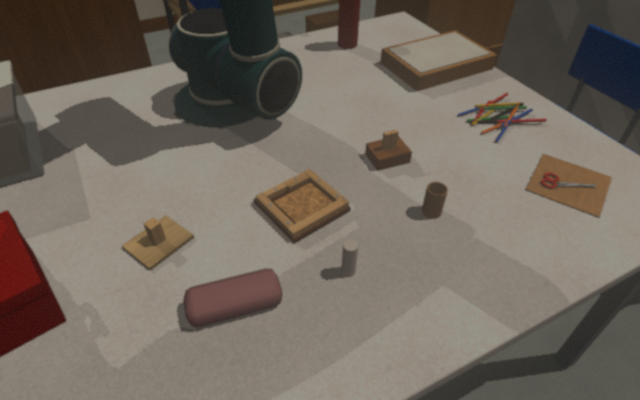

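The top view shows the jig at about (324,238), the plate at (477,256) with its post at (485,259), and the rack at (190,266). The stepped wall appears to be on the robot side. I'll enlarge the three objects.

```bash
cat > h.py <<'E'
from workcell import *
import cv2,numpy as np
def cast(d,uv,z):
    """pixels -> world points on plane z (fixed or wrist camera)"""
    img=d["img"];f=img.shape[0]/2/np.tan(np.radians(d["fovy"]/2))
    uv=np.atleast_2d(np.array(uv,float))
    r=np.c_[(uv[:,0]-d["cx"])/f,(uv[:,1]-d["cy"])/f,np.ones(len(uv))]
    T=d["wfc"] if "wfc" in d else np.linalg.inv(d["camera_from_world"])
    w=r@T[:3,:3].T;o=T[:3,3]
    return o+w*((z-o[2])/w[:,2])[:,None]
def wrist():
    s=sense();d=snapshot("wrist");T=np.eye(4);T[:3,:3]=s["tcp_rot"];T[:3,3]=s["tool_pos"]
    d["wfc"]=T@d["tool_from_camera"];return d
def hull(pts):
    r=cv2.minAreaRect(np.float32(pts)[:,:2]);return r
E
python3 - <<'E'
from h import *
im=cv2.imread("pics/top0.png")
a=cv2.resize(im[185:290,270:380],None,fx=5,fy=5,interpolation=cv2.INTER_CUBIC)
b=cv2.resize(im[215:300,430:525],None,fx=3,fy=3,interpolation=cv2.INTER_CUBIC)
c=cv2.resize(im[230:300,150:230],None,fx=3,fy=3,interpolation=cv2.INTER_CUBIC)
o=np.zeros((525,840,3),np.uint8);o[:525,:550]=a;o[:255,552:837]=b;o[260:470,552:792]=c
o=o[:, :800] if 0 else cv2.resize(o,(800,500));o=cv2.convertScaleAbs(o,alpha=1.5)
cv2.imwrite("pics/crop0.png",o)
E
```

```text
(no output)
```

View pics/crop0.png

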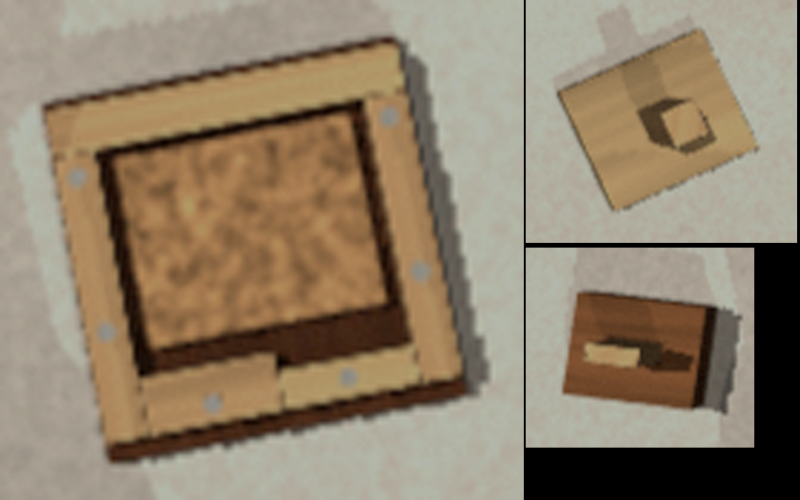

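The crop settles the layout. The fence is on the far (+x) side. The thick block is near-left, so the wide half of the gap is near-right (jig y<0). Next I'll get rough positions from the hand-read corners and refine them with the wrist camera.

```bash
python3 - <<'E'
from h import *
d=snapshot("top")
P={"plate":([(492,225.5),(510.9,266.8),(460.9,288.5),(441.3,247.2)],10),
"jig":([(279.5,207),(353,193.4),(367,264.4),(293.1,278)],28),
"rack":([(169.7,245.9),(215.2,251.1),(208.2,286.1),(163.8,280.9)],34)}
for k,(c,z) in P.items():
    p=cast(d,c,z);r=hull(p);print(k,np.round(p[:,:2],1).tolist(),r)
s=sense();T=s["tcp_rot"];p0=s["tool_pos"]
for k,(c,z) in P.items(): 
    m=cast(d,c,z).mean(0);print(k,m, T.T@(m-p0)/60)
E
```

```text
Traceback (most recent call last):
  File "h.py", line 15, in hull
    r=cv2.minAreaRect(np.float32(pts)[:,:2]);return r
cv2.error: OpenCV(4.12.0) /io/opencv/modules/imgproc/src/convhull.cpp:143: error: (-215:Assertion failed) total >= 0 && (depth == CV_32F || depth == CV_32S) in function 'convexHull'
```

```bash
sed -i 's/np.float32(pts)\[:,:2\]/np.ascontiguousarray(np.float32(pts)[:,:2])/' h.py; python3 - <<'E'
from h import *
d=snapshot("top")
P={"plate":([(492,225.5),(510.9,266.8),(460.9,288.5),(441.3,247.2)],10),
"jig":([(279.5,207),(353,193.4),(367,264.4),(293.1,278)],28),
"rack":([(169.7,245.9),(215.2,251.1),(208.2,286.1),(163.8,280.9)],34)}
s=sense();T=s["tcp_rot"];p0=s["tool_pos"]
for k,(c,z) in P.items():
    p=cast(d,c,z);r=hull(p);m=p.mean(0);print(k,np.round(p[:,:2],1).tolist(),r,m,T.T@(m-p0)/60)
E
```

```text
plate [[520.2, -330.2], [438.6, -363.8], [396.4, -264.2], [477.5, -228.2]] ((457.981201171875, -296.34552001953125), (88.67621612548828, 110.54036712646484), 22.75514030456543) [ 458.19036455 -296.61290136   10.        ] [ 5.20773369 -3.78813799  3.91816324]
jig [[558.2, 93.5], [584.5, -52.6], [445.0, -78.4], [419.0, 66.1]] ((501.5867004394531, 7.54443359375), (141.8455810546875, 149.03961181640625), 10.210445404052734) [501.65881696   7.14786141  28.        ] [ 7.78828401 -8.20376493  3.62053247]
rack [[482.2, 309.0], [471.8, 218.7], [404.2, 231.2], [414.3, 318.6]] ((443.0108337402344, 268.69390869140625), (92.65520477294922, 68.55721282958984), 83.42859649658203) [443.09026955 269.38750983  34.        ] [  8.53280453 -12.61983538   3.52285443]
```

Plate yaw is about 22.9°, so the tool is already aligned with it. Jig yaw is about 10.4° and rack yaw about -6.5°. I'll move above the plate, keeping clear of the red box, then look.

```bash
python3 -m pendant '[{"tx":0.7,"ty":-1.73},{"tx":1.41,"ty":-2.8},{"tx":1.41,"ty":-3.47},{"tx":1.41,"ty":-3.47},{"tx":2.4,"ty":-3.6,"tz":0.5},{"tx":3.4,"ty":-3.7,"tz":1.0},{"tx":4.3,"ty":-3.79,"tz":1.5},{"tx":5.2,"ty":-3.79,"tz":1.9}]' && python3 -m pendant '[{"tx":0.02},{"tx":0.02},{"tx":0.02},{"tx":0.02}]' && python3 - <<'E'
from h import *
s=sense();d=wrist();np.savez("w1.npz",**d);cv2.imwrite("pics/w1.png",d["img"][:,:,::-1]);print(s["tool_pos"],s["tcp_rot"][:,0])
E
```

```text
invalid input at $[0]: expected keys tx, ty, tz, yaw
```

All four keys are required in every row.

```bash
python3 -m pendant '[{"tx":0.7,"ty":-1.73,"tz":0,"yaw":0},{"tx":1.41,"ty":-2.8,"tz":0,"yaw":0},{"tx":1.41,"ty":-3.47,"tz":0,"yaw":0},{"tx":1.41,"ty":-3.47,"tz":0,"yaw":0},{"tx":2.4,"ty":-3.6,"tz":0.5,"yaw":0},{"tx":3.4,"ty":-3.7,"tz":1.0,"yaw":0},{"tx":4.3,"ty":-3.79,"tz":1.5,"yaw":0},{"tx":5.2,"ty":-3.79,"tz":1.9,"yaw":0}]' && python3 - <<'E'
from h import *
s=sense();print(s["tool_pos"],s["joint_velocities"])
E
```

```text
time_s: 1.25
tool_pos: [454.6, -297.4, 132.8]
tcp_rot: [[0.926, 0.377, 0.0], [0.377, -0.926, -0.0], [0.0, 0.0, -1.0]]
force: [0.7, -1.2, 0.2]
gripper_width: 0.998
finger_force: 0.0
[ 454.61644259 -297.43680744  132.76252997] [ 0.75281072  0.69257768 -0.27262032 -0.00156416 -0.42882086  0.74924815]
```

```bash
python3 -m pendant '[{"tx":0,"ty":0,"tz":0,"yaw":0},{"tx":0,"ty":0,"tz":0,"yaw":0},{"tx":0,"ty":0,"tz":0,"yaw":0}]' && python3 - <<'E'
from h import *
s=sense();d=wrist();np.savez("w1.npz",**d);cv2.imwrite("pics/w1.png",d["img"][:,:,::-1]);print(s["tool_pos"],s["tcp_rot"][:,0],s["joint_velocities"])
E
```

```text
time_s: 1.62
tool_pos: [452.7, -299.5, 134.5]
tcp_rot: [[0.927, 0.376, 0.001], [0.376, -0.927, -0.001], [0.001, 0.001, -1.0]]
force: [-0.5, 0.9, -0.3]
gripper_width: 1.001
finger_force: 0.0
[ 452.71254295 -299.5170136   134.48298163] [9.26577124e-01 3.76104318e-01 6.12943590e-04] [-0.00392241 -0.00271337  0.0028388   0.00042153 -0.00200302  0.00300275]
```

View pics/w1.png

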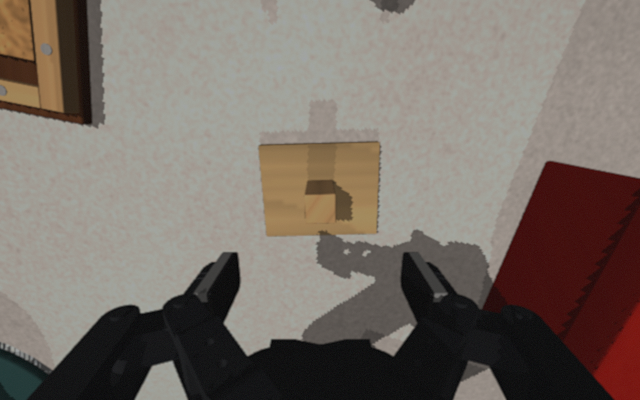

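The wrist view shows the plate with corners at about (260,145), (380,142), (378,233) and (267,236). The post top is near (320,207).

```bash
python3 - <<'E'
from h import *
d=dict(np.load("w1.npz"));s=sense()
hsv=cv2.cvtColor(d["img"],cv2.COLOR_RGB2HSV);m=((hsv[...,1]>75)&(hsv[...,0]<30)).astype(np.uint8)
m[:130]=0;m[245:]=0;m[:,:240]=0;m[:,400:]=0
m=cv2.morphologyEx(m,cv2.MORPH_OPEN,np.ones((3,3)))
c=max(cv2.findContours(m,0,1)[0],key=cv2.contourArea)[:,0]
p=cast(d,c,10);r=hull(p);print(r,cv2.boundingRect(c))
b=cv2.boxPoints(r);print(b.tolist())
e=b-np.roll(b,1,0);print(np.degrees(np.arctan2(e[:,1],e[:,0])))
T=s["tcp_rot"];print(T.T@(np.array([*r[0],0])-s["tool_pos"])/60)
# post top
q=cast(d,[(305,195),(336,193),(336,221),(306,222)],60);print(q)
E
```

```text
((460.001220703125, -297.5865478515625), (89.1640396118164, 108.72542572021484), 23.5661563873291) (259, 142, 121, 94)
[[397.40277099609375, -265.58197021484375], [440.87200927734375, -365.23956298828125], [522.5996704101562, -329.59112548828125], [479.13043212890625, -229.93353271484375]]
[-156.43385   -66.433846   23.566141  113.56615 ]
[0.12371518 0.01257773 2.2412797 ]
[[ 465.59841548 -283.06976213   60.        ]
 [ 475.86186529 -304.2369877    60.        ]
 [ 454.94434434 -313.13681364   60.        ]
 [ 445.37745822 -291.71743071   60.        ]]
```

```bash
python3 -m pendant '[{"tx":0.13,"ty":0.01,"tz":0.5,"yaw":-0.26},{"tx":0.13,"ty":0.01,"tz":1.1,"yaw":-0.26},{"tx":0.13,"ty":0.01,"tz":1.5,"yaw":-0.26},{"tx":0.13,"ty":0.01,"tz":1.65,"yaw":-0.26},{"tx":0.13,"ty":0.01,"tz":1.65,"yaw":-0.26}]' && python3 -m pendant '[{"tx":0,"ty":0,"tz":0,"yaw":0},{"tx":0,"ty":0,"tz":0,"yaw":0},{"tx":0,"ty":0,"tz":0,"yaw":0},{"tx":0,"ty":0,"tz":0,"yaw":0},{"tx":0,"ty":0,"tz":0,"yaw":0},{"tx":0,"ty":0,"tz":0,"yaw":0}]' 10 40
```

```text
time_s: 2.3
tool_pos: [460.5, -296.8, 35.0]
tcp_rot: [[0.918, 0.397, 0.0], [0.397, -0.918, -0.0], [0.0, 0.0, -1.0]]
force: [-0.0, -0.2, 0.6]
gripper_width: 1.004
finger_force: 0.0
time_s: 3.05
tool_pos: [460.9, -296.5, 35.0]
tcp_rot: [[0.917, 0.398, 0.0], [0.398, -0.917, -0.0], [0.0, 0.001, -1.0]]
force: [-0.7, 1.1, 5.8]
gripper_width: 0.274
finger_force: 40.6
```

The post is gripped: opening is about 23.4 mm at 40 N. I'll lift it and move beside the jig to measure the jig with the wrist camera.

```bash
python3 -m pendant '[{"tx":0,"ty":0,"tz":-0.4,"yaw":0},{"tx":0,"ty":0,"tz":-1.1,"yaw":0},{"tx":0.2,"ty":-0.6,"tz":-1.8,"yaw":0.6},{"tx":0.4,"ty":-1.4,"tz":-2.3,"yaw":1.3},{"tx":0.6,"ty":-2.2,"tz":-2.4,"yaw":2},{"tx":0.69,"ty":-2.8,"tz":-2.4,"yaw":2.62},{"tx":0.69,"ty":-2.9,"tz":-2.4,"yaw":2.62}]' && python3 -m pendant '[{"tx":0,"ty":0,"tz":0,"yaw":0},{"tx":0,"ty":0,"tz":0,"yaw":0},{"tx":0,"ty":0,"tz":0,"yaw":0}]' && python3 - <<'E'
from h import *
s=sense();d=wrist();np.savez("w2.npz",**d);cv2.imwrite("pics/w2.png",d["img"][:,:,::-1]);print(s["tool_pos"],s["tcp_rot"][:,0],s["gripper_width"],s["force"])
E
```

```text
time_s: 3.92
tool_pos: [429.0, -118.6, 178.6]
tcp_rot: [[0.983, 0.181, 0.0], [0.181, -0.983, 0.0], [0.0, 0.0, -1.0]]
force: [0.2, 0.1, -0.6]
gripper_width: 0.277
finger_force: 39.9
time_s: 4.3
tool_pos: [429.5, -120.9, 178.3]
tcp_rot: [[0.984, 0.179, -0.001], [0.179, -0.984, 0.0], [-0.001, -0.0, -1.0]]
force: [-0.6, 0.1, -1.8]
gripper_width: 0.275
finger_force: 39.9
[ 429.50285867 -120.92552618  178.30196233] [ 9.83838859e-01  1.79055341e-01 -5.32743976e-04] 0.2751071815864753 [-0.59921104  0.0563243  -1.83867586]
```

View pics/w2.png

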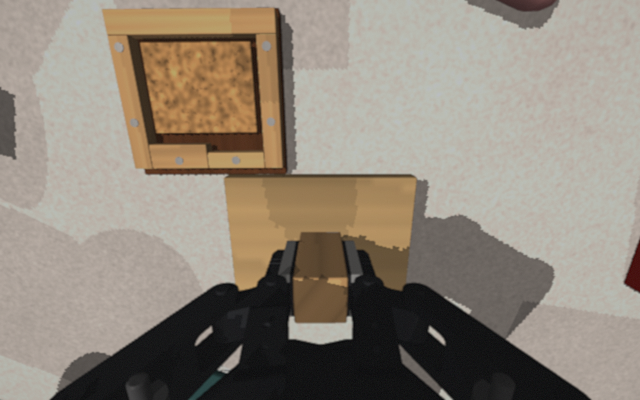

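The wrist view shows the jig rim with outer corners at about (103,10), (277,8), (285,167) and (135,167). The held plate's front edge runs from (226,177) to (415,176). I'll fit both.

```bash
python3 - <<'E'
from h import *
d=dict(np.load("w2.npz"));s=sense()
hsv=cv2.cvtColor(d["img"],cv2.COLOR_RGB2HSV)
def fit(m,z,lab):
    c=max(cv2.findContours(m,0,1)[0],key=cv2.contourArea)[:,0];p=cast(d,c,z);r=hull(p)
    b=cv2.boxPoints(r);e=b-np.roll(b,1,0);a=np.degrees(np.arctan2(e[:,1],e[:,0]));print(lab,r[0],r[1],np.round(a,2),cv2.boundingRect(c));return p,r
for v in(110,125,140):
    m=((hsv[...,1]>75)&(hsv[...,0]<30)&(hsv[...,2]>v)).astype(np.uint8);m[172:]=0;m[:,:90]=0;m[:,300:]=0
    m=cv2.morphologyEx(m,cv2.MORPH_OPEN,np.ones((3,3)));p,r=fit(m,28,f"jig{v}")
print([hsv[y,x].tolist() for x,y in((190,20),(120,80),(283,80),(200,170),(272,100),(190,158))])
g=cast(d,[(103,10),(277,8),(285,167),(135,167)],28);print(np.round(g[:,:2],1).tolist())
q=cast(d,[(226,177),(415,176)],153);print(q, s["tcp_rot"].T@(q-s["tool_pos"]).T)
E
```

```text
jig110 (502.0660705566406, 6.270561218261719) (138.99685668945312, 148.80001831054688) [-169.27  -79.27   10.73  100.73] (103, 8, 180, 161)
jig125 (502.080810546875, 6.40069580078125) (138.8983612060547, 148.53538513183594) [-169.31  -79.31   10.69  100.69] (103, 8, 179, 161)
jig140 (502.1614074707031, 6.582298278808594) (138.68682861328125, 148.21827697753906) [-169.29  -79.29   10.71  100.71] (103, 8, 179, 161)
[[19, 110, 185], [15, 125, 185], [11, 45, 63], [10, 160, 75], [16, 124, 162], [16, 125, 186]]
[[555.7, 91.0], [583.9, -56.3], [448.4, -82.5], [421.4, 66.6]]
[[ 462.74288218  -62.09637384  153.        ]
 [ 482.23753234 -166.44387939  153.        ]] [[ 43.25531901  43.74523594]
 [-51.82887272  54.32291822]
 [ 25.33143589  25.3077581 ]]
```

Jig origin is about (507, 8) at 10.7°. I'll move above the pocket, aiming for jig x ≈ -3.

```bash
python3 -m pendant '[{"tx":0.5,"ty":-0.6,"tz":0,"yaw":-0.03},{"tx":1.0,"ty":-1.2,"tz":0.2,"yaw":-0.03},{"tx":1.5,"ty":-1.75,"tz":0.7,"yaw":-0.03},{"tx":1.6,"ty":-1.885,"tz":1.3,"yaw":-0.03},{"tx":1.6,"ty":-1.885,"tz":1.64,"yaw":-0.03},{"tx":1.6,"ty":-1.885,"tz":1.64,"yaw":-0.03},{"tx":1.6,"ty":-1.885,"tz":1.64,"yaw":-0.03},{"tx":1.6,"ty":-1.885,"tz":1.64,"yaw":-0.03}]' && python3 - <<'E'
from h import *
s=sense();print(s["tool_pos"],s["tcp_rot"][:,0],s["gripper_width"],s["force"])
d=wrist();a=d["img"];t=snapshot("top")["img"][150:300,250:400]
o=np.zeros((450,800,3),np.uint8);o[:300,:480]=cv2.resize(a,(480,300));o[:320,480:]=cv2.resize(t,(320,320),interpolation=cv2.INTER_CUBIC)
cv2.imwrite("pics/w3.png",cv2.convertScaleAbs(o[:320,:,::-1],alpha=1.3))
E
```

```text
time_s: 5.35
tool_pos: [504.1, 8.0, 81.4]
tcp_rot: [[0.983, 0.182, 0.002], [0.182, -0.983, -0.0], [0.002, 0.0, -1.0]]
force: [-0.3, -0.5, -0.5]
gripper_width: 0.275
finger_force: 40.0
[504.05929443   7.96712167  81.37552268] [0.98330248 0.1819707  0.00170138] 0.2753200571738559 [-0.30883375 -0.53270548 -0.49663276]
```

View pics/w3.png

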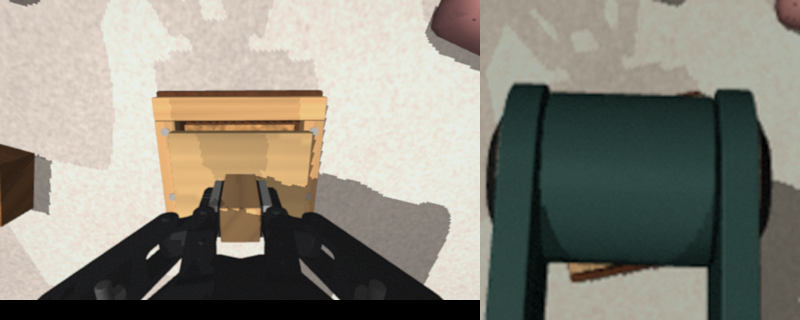

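The plate is centred over the pocket: equal margins left and right, 15 px each. I'll lower it.

```bash
python3 -m pendant '[{"tx":0,"ty":0,"tz":0.1,"yaw":0},{"tx":0,"ty":0,"tz":0.2,"yaw":0},{"tx":0,"ty":0,"tz":0.28,"yaw":0},{"tx":0,"ty":0,"tz":0.33,"yaw":0},{"tx":0,"ty":0,"tz":0.37,"yaw":0},{"tx":0,"ty":0,"tz":0.4,"yaw":0},{"tx":0,"ty":0,"tz":0.4,"yaw":0}]'
```

```text
time_s: 6.32
tool_pos: [503.6, 8.3, 56.3]
tcp_rot: [[0.983, 0.182, 0.0], [0.182, -0.983, -0.0], [0.0, 0.0, -1.0]]
force: [-2.3, -0.8, 3.1]
gripper_width: 0.277
finger_force: 40.5
```

The plate is in, resting on the bed with 3 N. Now I'll push it toward the fence.

```bash
python3 -m pendant '[{"tx":0.03,"ty":0,"tz":-0.005,"yaw":0},{"tx":0.06,"ty":0,"tz":-0.005,"yaw":0},{"tx":0.08,"ty":0,"tz":-0.005,"yaw":0},{"tx":0.08,"ty":0,"tz":-0.005,"yaw":0}]'
```

```text
time_s: 6.82
tool_pos: [508.4, 9.1, 56.5]
tcp_rot: [[0.983, 0.182, 0.0], [0.182, -0.983, -0.0], [0.0, 0.0, -1.0]]
force: [0.4, -0.4, 3.0]
gripper_width: 0.275
finger_force: 40.5
```

```bash
python3 -m pendant '[{"tx":0.02,"ty":0,"tz":0,"yaw":0},{"tx":0.035,"ty":0,"tz":0,"yaw":0},{"tx":0.035,"ty":0,"tz":0,"yaw":0},{"tx":0.035,"ty":0,"tz":0,"yaw":0}]'
```

```text
time_s: 7.32
tool_pos: [509.0, 9.2, 56.1]
tcp_rot: [[0.983, 0.183, -0.004], [0.183, -0.983, -0.001], [-0.004, -0.0, -1.0]]
force: [-15.7, -3.1, 9.5]
gripper_width: 0.274
finger_force: 41.6
```

The fence is contacted at 16 N. I'll relax slightly, release, rise and look.

```bash
python3 -m pendant '[{"tx":-0.01,"ty":0,"tz":0,"yaw":0},{"tx":-0.017,"ty":0,"tz":0,"yaw":0},{"tx":-0.017,"ty":0,"tz":0,"yaw":0}]' && python3 -m pendant '[{"tx":0,"ty":0,"tz":0,"yaw":0},{"tx":0,"ty":0,"tz":0,"yaw":0},{"tx":0,"ty":0,"tz":0,"yaw":0},{"tx":0,"ty":0,"tz":-0.5,"yaw":0},{"tx":0,"ty":0,"tz":-1.2,"yaw":0},{"tx":0,"ty":0,"tz":-1.7,"yaw":0},{"tx":0,"ty":0,"tz":-1.7,"yaw":0},{"tx":0,"ty":0,"tz":-1.7,"yaw":0}]' 60 40 && python3 - <<'E'
from h import *
s=sense();d=wrist();np.savez("w4.npz",**d);cv2.imwrite("pics/w4.png",cv2.convertScaleAbs(cv2.resize(d["img"][60:300,150:500,::-1],(700,480),interpolation=cv2.INTER_CUBIC),alpha=1.3));print(s["tool_pos"],s["joint_velocities"].max())
E
```

```text
time_s: 7.7
tool_pos: [508.8, 9.2, 56.1]
tcp_rot: [[0.983, 0.183, -0.001], [0.183, -0.983, -0.0], [-0.001, 0.0, -1.0]]
force: [-5.1, -0.9, 1.8]
gripper_width: 0.272
finger_force: 40.4
time_s: 8.7
tool_pos: [509.1, 9.4, 157.7]
tcp_rot: [[0.983, 0.182, -0.001], [0.182, -0.983, 0.0], [-0.001, -0.0, -1.0]]
force: [-0.3, -0.5, -1.0]
gripper_width: 0.702
finger_force: 0.0
[509.08776785   9.36515651 157.7269476 ] 0.011129419703585932
```

View pics/w4.png

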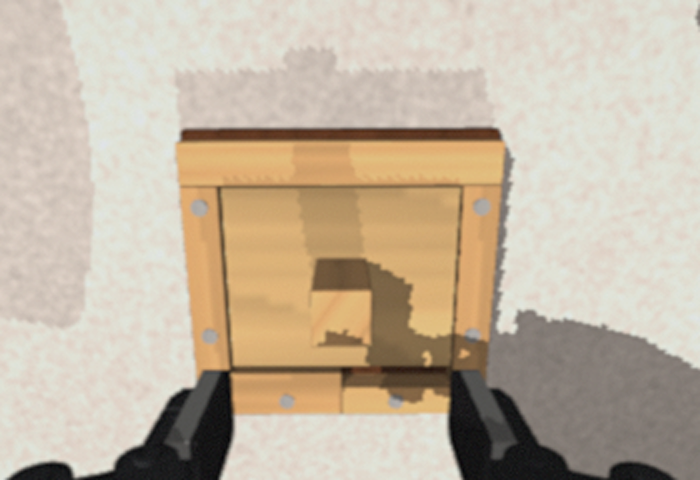

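The plate lies flat against the fence, with no gap at the fence edge. The wide gap is bottom right in the crop, at about (375,372). Next, over the rack with the grip turned by about 73°.

```bash
python3 -m pendant '[{"tx":0,"ty":-0.6,"tz":-0.2,"yaw":-2},{"tx":-0.1,"ty":-1.4,"tz":-0.2,"yaw":-4},{"tx":-0.15,"ty":-2.2,"tz":-0.2,"yaw":-6},{"tx":-0.2,"ty":-3,"tz":-0.2,"yaw":-8},{"tx":-0.25,"ty":-3.8,"tz":-0.2,"yaw":-10},{"tx":-0.29,"ty":-4.46,"tz":-0.2,"yaw":-12},{"tx":-0.29,"ty":-4.46,"tz":-0.2,"yaw":-14},{"tx":-0.29,"ty":-4.46,"tz":-0.2,"yaw":-14.6}]' 60 && python3 -m pendant '[{"tx":0,"ty":0,"tz":0,"yaw":0},{"tx":0,"ty":0,"tz":0,"yaw":0},{"tx":0,"ty":0,"tz":0,"yaw":0}]' && python3 - <<'E'
from h import *
s=sense();d=wrist();np.savez("w5.npz",**d);cv2.imwrite("pics/w5.png",cv2.convertScaleAbs(cv2.resize(d["img"][100:300,180:460,::-1],(700,500),interpolation=cv2.INTER_CUBIC),alpha=1.3));print(s["tool_pos"],s["tcp_rot"][:,0],s["joint_velocities"].max())
E
```

```text
time_s: 9.75
tool_pos: [442.8, 269.7, 169.1]
tcp_rot: [[0.108, 0.994, -0.002], [0.994, -0.108, -0.001], [-0.001, -0.002, -1.0]]
force: [0.5, 0.1, -0.7]
gripper_width: 0.704
finger_force: 0.0
time_s: 10.12
tool_pos: [443.4, 269.1, 170.2]
tcp_rot: [[0.114, 0.993, -0.0], [0.993, -0.114, -0.0], [-0.0, -0.0, -1.0]]
force: [-0.3, -0.9, -0.3]
gripper_width: 0.7
finger_force: 0.0
[443.38683544 269.10799613 170.23783075] [ 1.14106152e-01  9.93468552e-01 -1.47595266e-04] 0.0008855554066302682
```

View pics/w5.png

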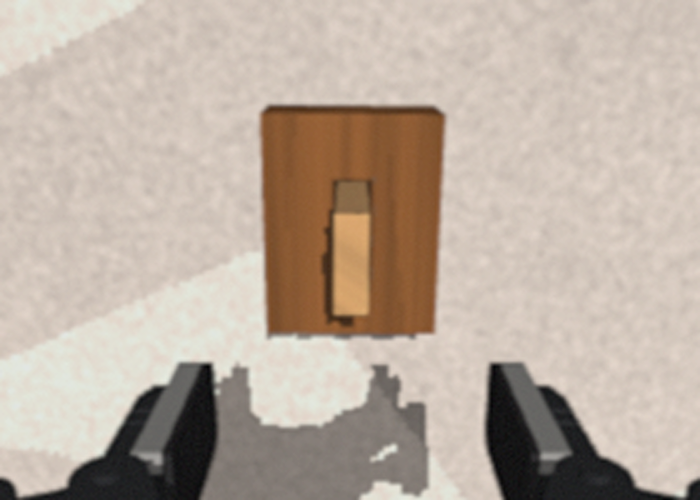

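The rack top's crop corners are (262,111), (443,111), (435,333) and (267,333). The spacer top's are (333,212), (370,212), (370,316) and (333,317). It is aligned with the tool.

```bash
python3 - <<'E'
from h import *
d=dict(np.load("w5.npz"));s=sense();T=s["tcp_rot"]
for lab,c,z in(("rack",[(262,111),(443,111),(435,333),(267,333)],34),("sp",[(333,212),(370,212),(370,316),(333,317)],80)):
    p=cast(d,np.array(c)/2.5+[180,100],z);r=hull(p);b=cv2.boxPoints(r);e=b[1]-b[0]
    print(lab,r[0],r[1],np.degrees(np.arctan2(e[1],e[0])),T.T@(np.append(p[:,:2].mean(0),0)-s["tool_pos"]))
print(np.degrees(np.arctan2(T[1,0],T[0,0])))
E
```

```text
rack (444.38360595703125, 272.30450439453125) (90.51336669921875, 69.52291870117188) -6.58457 [  3.27634245   0.91547668 170.32236749]
sp (444.4580383300781, 271.94635009765625) (36.67028045654297, 12.543498992919922) -6.5879097 [  3.02276129   0.75304731 170.32240625]
83.46523297845928
```

```bash
python3 -m pendant '[{"tx":0.05,"ty":0,"tz":0.6,"yaw":0},{"tx":0.05,"ty":0,"tz":1.2,"yaw":0},{"tx":0.05,"ty":0,"tz":1.7,"yaw":0},{"tx":0.05,"ty":0,"tz":1.9,"yaw":0},{"tx":0.05,"ty":0,"tz":1.9,"yaw":0},{"tx":0.05,"ty":0,"tz":1.9,"yaw":0}]' 50 && python3 -m pendant '[{"tx":0,"ty":0,"tz":0,"yaw":0},{"tx":0,"ty":0,"tz":0,"yaw":0},{"tx":0,"ty":0,"tz":0,"yaw":0},{"tx":0,"ty":0,"tz":0,"yaw":0},{"tx":0,"ty":0,"tz":0,"yaw":0}]' 4 30
```

```text
time_s: 10.92
tool_pos: [444.3, 272.6, 57.8]
tcp_rot: [[0.113, 0.994, 0.002], [0.994, -0.113, 0.001], [0.001, 0.001, -1.0]]
force: [-0.0, 0.4, 0.6]
gripper_width: 0.582
finger_force: 0.0
time_s: 11.55
tool_pos: [444.0, 272.4, 57.0]
tcp_rot: [[0.113, 0.994, 0.001], [0.994, -0.113, 0.0], [0.0, 0.001, -1.0]]
force: [-0.3, -1.0, 5.3]
gripper_width: 0.142
finger_force: 33.2
```

Spacer gripped at 12.1 mm. I'll lift it and carry it above the wide half of the gap.

```bash
python3 -m pendant '[{"tx":0,"ty":0,"tz":-0.3,"yaw":0},{"tx":0,"ty":0,"tz":-0.9,"yaw":0},{"tx":0,"ty":0,"tz":-1.6,"yaw":0},{"tx":-0.6,"ty":0.1,"tz":-1.9,"yaw":-0.5},{"tx":-1.4,"ty":0.3,"tz":-1.9,"yaw":-1},{"tx":-2.2,"ty":0.4,"tz":-1.9,"yaw":-1.6},{"tx":-3,"ty":0.5,"tz":-1.9,"yaw":-2.2},{"tx":-3.8,"ty":0.65,"tz":-1.9,"yaw":-2.8}]' && python3 -m pendant '[{"tx":-0.5,"ty":0,"tz":0,"yaw":-0.3},{"tx":-1,"ty":0.05,"tz":0,"yaw":-0.62},{"tx":-1.15,"ty":0.16,"tz":0,"yaw":-0.62},{"tx":-1.15,"ty":0.16,"tz":0,"yaw":-0.62},{"tx":-1.15,"ty":0.16,"tz":0,"yaw":-0.62}]'
```

```text
time_s: 12.55
tool_pos: [456.4, 39.9, 171.7]
tcp_rot: [[-0.133, 0.991, 0.001], [0.991, 0.133, 0.0], [-0.0, 0.001, -1.0]]
force: [1.3, 0.7, -0.7]
gripper_width: 0.135
finger_force: 32.3
time_s: 13.18
tool_pos: [475.1, -25.1, 170.5]
tcp_rot: [[-0.185, 0.983, -0.0], [0.983, 0.185, 0.0], [0.0, -0.0, -1.0]]
force: [0.5, 0.1, -0.7]
gripper_width: 0.138
finger_force: 32.3
```

```bash
python3 -m pendant '[{"tx":-0.015,"ty":-0.12,"tz":0.3,"yaw":0},{"tx":-0.015,"ty":-0.234,"tz":0.8,"yaw":0},{"tx":-0.015,"ty":-0.234,"tz":1.15,"yaw":0},{"tx":-0.015,"ty":-0.234,"tz":1.15,"yaw":0},{"tx":-0.015,"ty":-0.234,"tz":1.15,"yaw":0}]' && python3 - <<'E'
from h import *
s=sense();d=wrist();np.savez("w6.npz",**d);cv2.imwrite("pics/w6.png",cv2.convertScaleAbs(cv2.resize(d["img"][50:400,80:560,::-1],(800,583),interpolation=cv2.INTER_CUBIC),alpha=1.3));print(s["tool_pos"],s["joint_velocities"].max())
d=dict(np.load("w4.npz"))
c=np.array([(177,142),(503,142),(220,187),(461,186),(231,368),(455,371)])/2+[150,60]
p=cast(d,c,28);p[2:]=cast(d,c[2:],30)
print(np.round(p[:,:2],1).tolist())
a=np.radians(10.6);R=np.array([[np.cos(a),np.sin(a)],[-np.sin(a),np.cos(a)]])
print(np.round((p[:,:2]-[507.4,9.0])@R.T,1).tolist())
E
```

```text
time_s: 13.8
tool_pos: [461.6, -29.2, 101.9]
tcp_rot: [[-0.184, 0.983, 0.0], [0.983, 0.184, -0.0], [-0.0, 0.0, -1.0]]
force: [0.0, -1.0, -0.5]
gripper_width: 0.138
finger_force: 32.3
[461.62174474 -29.15562663 101.90304141] -0.000799498468772978
[[556.9, 91.9], [583.6, -52.3], [540.7, 70.1], [561.2, -38.1], [450.9, 53.9], [469.9, -58.2]]
[[63.9, 72.3], [63.6, -74.3], [44.0, 53.9], [44.2, -56.2], [-47.3, 54.5], [-49.3, -59.1]]
```

View pics/w6.png

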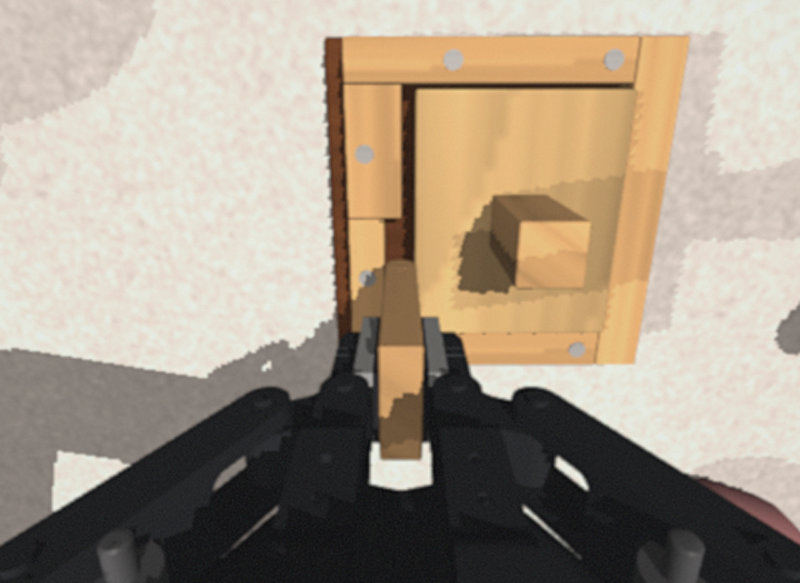

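Looking along the gap, the spacer is at column 400. The gap runs from 384 (thin block face) to 414 (plate edge), so it is centred in the wide half. Lowering.

```bash
python3 -m pendant '[{"tx":0,"ty":0,"tz":0.2,"yaw":0},{"tx":0,"ty":0,"tz":0.35,"yaw":0},{"tx":0,"ty":0,"tz":0.42,"yaw":0},{"tx":0,"ty":0,"tz":0.48,"yaw":0},{"tx":0,"ty":0,"tz":0.53,"yaw":0},{"tx":0,"ty":0,"tz":0.53,"yaw":0}]'
```

```text
time_s: 14.6
tool_pos: [461.6, -29.3, 69.5]
tcp_rot: [[-0.184, 0.983, -0.0], [0.983, 0.184, 0.0], [0.0, -0.0, -1.0]]
force: [-0.1, 0.3, -0.6]
gripper_width: 0.131
finger_force: 32.3
```

Free entry with no contact force at about 22 mm. Continuing to the floor.

```bash
python3 -m pendant '[{"tx":0,"ty":0,"tz":0.06,"yaw":0},{"tx":0,"ty":0,"tz":0.11,"yaw":0},{"tx":0,"ty":0,"tz":0.15,"yaw":0},{"tx":0,"ty":0,"tz":0.175,"yaw":0},{"tx":0,"ty":0,"tz":0.175,"yaw":0}]'
```

```text
time_s: 15.22
tool_pos: [461.7, -29.3, 59.2]
tcp_rot: [[-0.184, 0.983, 0.0], [0.983, 0.184, -0.0], [-0.0, 0.0, -1.0]]
force: [0.7, -0.7, -0.9]
gripper_width: 0.138
finger_force: 32.3
```

```bash
python3 -m pendant '[{"tx":0,"ty":0,"tz":0.02,"yaw":0},{"tx":0,"ty":0,"tz":0.03,"yaw":0},{"tx":0,"ty":0,"tz":0.03,"yaw":0}]'
```

```text
time_s: 15.6
tool_pos: [461.9, -29.4, 58.9]
tcp_rot: [[-0.184, 0.983, 0.001], [0.983, 0.184, -0.0], [-0.0, 0.001, -1.0]]
force: [-9.1, 0.9, 18.9]
gripper_width: 0.138
finger_force: 35.1
```

Floor reached at TCP z 58.9, as predicted. I'll ease off, release, rise and verify.

```bash
python3 -m pendant '[{"tx":0,"ty":0,"tz":-0.02,"yaw":0},{"tx":0,"ty":0,"tz":-0.02,"yaw":0}]' && python3 -m pendant '[{"tx":0,"ty":0,"tz":0,"yaw":0},{"tx":0,"ty":0,"tz":0,"yaw":0},{"tx":0,"ty":0,"tz":0,"yaw":0},{"tx":0,"ty":0,"tz":-0.4,"yaw":0},{"tx":0,"ty":0,"tz":-1.0,"yaw":0},{"tx":0,"ty":0,"tz":-1.6,"yaw":0},{"tx":0,"ty":0,"tz":-1.6,"yaw":0},{"tx":0,"ty":0,"tz":-1.6,"yaw":0}]' 26 30 && python3 - <<'E'
from h import *
s=sense();d=wrist();np.savez("w7.npz",**d);cv2.imwrite("pics/w7.png",cv2.convertScaleAbs(cv2.resize(d["img"][50:350,80:560,::-1],(800,500),interpolation=cv2.INTER_CUBIC),alpha=1.3));print(s["tool_pos"],s["joint_velocities"].max())
E
```

```text
time_s: 15.85
tool_pos: [461.9, -29.3, 59.0]
tcp_rot: [[-0.184, 0.983, 0.001], [0.983, 0.184, -0.0], [-0.0, 0.001, -1.0]]
force: [-0.1, -0.1, 6.5]
gripper_width: 0.137
finger_force: 33.3
time_s: 16.85
tool_pos: [461.4, -29.3, 153.9]
tcp_rot: [[-0.184, 0.983, -0.001], [0.983, 0.184, 0.0], [0.0, -0.001, -1.0]]
force: [0.0, -0.3, -1.1]
gripper_width: 0.299
finger_force: 0.0
[461.3809635  -29.27507123 153.86231287] 0.012260171059760629
```

View pics/w7.png

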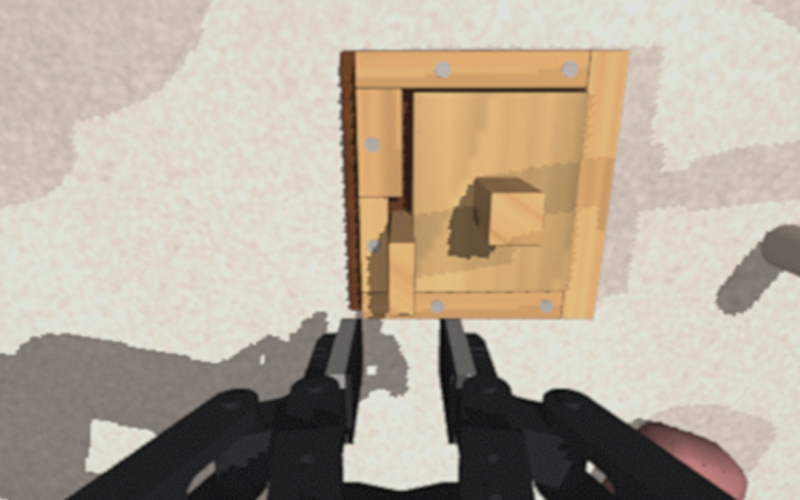

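The spacer stands upright in the wide half and the plate is still against the fence. The post top is at crop (490–543, 193–245). I'll get the offset from the image.

```bash
python3 - <<'E'
from h import *
d=dict(np.load("w7.npz"));s=sense()
q=cast(d,np.array([(516.5,219),(401,278)])/(5/3)+[80,50],82);print(q,(s["tcp_rot"].T@(q-s["tool_pos"]).T).T/60)
E
```

```text
[[506.71100601   8.17808099  82.        ]
 [461.65569321 -28.58321961  82.        ]] [[0.47349589 0.86198681 1.18988342]
 [0.00954188 0.01109522 1.19081475]]
```

```bash
python3 -m pendant '[{"tx":0.24,"ty":0.43,"tz":0,"yaw":0},{"tx":0.48,"ty":0.86,"tz":0,"yaw":0},{"tx":0.48,"ty":0.86,"tz":0.1,"yaw":0},{"tx":0.48,"ty":0.86,"tz":0.4,"yaw":0},{"tx":0.48,"ty":0.86,"tz":0.7,"yaw":0},{"tx":0.48,"ty":0.86,"tz":0.83,"yaw":0},{"tx":0.48,"ty":0.86,"tz":0.83,"yaw":0},{"tx":0.48,"ty":0.86,"tz":0.83,"yaw":0}]' 0 40
```

```text
time_s: 17.9
tool_pos: [507.3, 8.4, 105.3]
tcp_rot: [[-0.184, 0.983, 0.001], [0.983, 0.184, -0.0], [-0.0, 0.001, -1.0]]
force: [0.4, -0.1, 0.1]
gripper_width: -0.001
finger_force: 0.0
```

```bash
python3 -m pendant '[{"tx":0,"ty":0,"tz":0.07,"yaw":0},{"tx":0,"ty":0,"tz":0.12,"yaw":0},{"tx":0,"ty":0,"tz":0.16,"yaw":0},{"tx":0,"ty":0,"tz":0.18,"yaw":0},{"tx":0,"ty":0,"tz":0.18,"yaw":0},{"tx":0,"ty":0,"tz":0.18,"yaw":0}]'
```

```text
time_s: 18.65
tool_pos: [507.1, 8.5, 94.1]
tcp_rot: [[-0.184, 0.983, 0.0], [0.983, 0.184, -0.0], [-0.0, 0.0, -1.0]]
force: [-1.9, -0.1, 4.8]
gripper_width: 0.001
finger_force: 2.1
```

Spring contact, about halfway: 4.8 N matches 2 mm of travel minus the plate's weight. I'll push to the stop.

```bash
python3 -m pendant '[{"tx":0,"ty":0,"tz":0.02,"yaw":0},{"tx":0,"ty":0,"tz":0.04,"yaw":0},{"tx":0,"ty":0,"tz":0.055,"yaw":0},{"tx":0,"ty":0,"tz":0.055,"yaw":0},{"tx":0,"ty":0,"tz":0.055,"yaw":0}]'
```

```text
time_s: 19.27
tool_pos: [507.4, 8.5, 91.9]
tcp_rot: [[-0.184, 0.983, 0.001], [0.983, 0.184, -0.0], [-0.0, 0.001, -1.0]]
force: [-7.1, 0.6, 17.9]
gripper_width: 0.003
finger_force: 8.6
```

```bash
python3 -m pendant '[{"tx":0,"ty":0,"tz":0,"yaw":0},{"tx":0,"ty":0,"tz":0,"yaw":0}]' && python3 -c "
from workcell import *
print(finish_job())"
```

```text
time_s: 19.52
tool_pos: [507.4, 8.5, 91.9]
tcp_rot: [[-0.184, 0.983, 0.001], [0.983, 0.184, 0.0], [-0.0, 0.001, -1.0]]
force: [-7.0, 0.3, 17.4]
gripper_width: -0.0
finger_force: 8.5
the job is handed in; nothing more can be done
None
```

The job is handed in at 19.5 s: the plate is against the fence, the spacer stands released on the floor of the wide half, and the arm is holding the plate down on the bed's stop at about 17 N; that last press was read from force and height, with no picture after it.

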